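# Take the light shade off a specimen box and hold its lid open at the set angle

### The arm

A 6-joint arm with a two-finger parallel gripper is mounted at the origin on the work surface. World frame = base frame: x ahead of the robot, y to its left, z up, the work surface at z = 0. Lengths are in m, angles in degrees, forces in N, time in s.
With the tool pointing down it reaches from about 0.4 to 0.825 m from the base axis. Payload 7 kg.
Tool frame: the origin (TCP) lies midway between the tips of the shut fingers; the grasp point (between the pads) lies 19 mm behind it; z points along the fingers, x is the direction in which the jaws open and shut, and the axes are right-handed (so a half turn about z gives the same grasp; the last joint's range is limited). The gripper opens to 88 mm and grips with 3 to 60 N. Pads are 19 mm wide; open, the fingers measure 130 mm over their backs; the gripper's body (78 mm by 193 mm) begins 47 mm behind the grasp point.
Start: joints at [87.554, 20.546, 0.682, 0, -70.136, -16.507], TCP at [0.219, 0.638, 0.227] pointing down, gripper open.
Joint ranges: [-176.03, 176.03], [-82.01, 121.73], [-58.28, 71.71], [-173.87, 95.51], [-174.79, -0.11], [-173.66, 173.66]. Speed limits (degrees/s): [136.94, 136.94, 172.46, 180, 180, 180].

### API

Orientations are given as [roll, pitch, yaw] about the fixed x, y, z axes, in that order (R = Rz(yaw) Ry(pitch) Rx(roll)).
In Python, from plant import ctrl, vision, nets gives the robot as it stands.
- The arm moves only by the shell command python3 -m jog 'ROWS'. ROWS is text: rows parted by semicolons, each of 7 numbers parted by spaces: the turn, a rotation vector about the tool's x, y, z in units of 0.1 rad (1.0 is 0.1 rad), then the shift along the tool's x, y, z in units of 4 cm (1.0 is 4 cm), then the opening, from -1 (shut) to 1 (fully open). In form: rx ry rz x y z jaw; .... A call has 1 to 8 rows; each row shifts and turns the commanded pose from where the row before left it, along the tool's axes as they then stand; what a row does not reach is not made up. A row lasts 1/8 s, in which the tool goes at most 62.5 mm and 10.7 degrees, less where a joint would pass 70% of its speed; a pose out of reach is approached as far as the arm can. A call with a number of a shift or a turn outside -1 to 1 is refused whole. A call with a gripper value outside its range is refused whole. The fingers move at their own pace and stop on an object; the grip force is fixed at half the most. Time passes only in rows, so rows that do not move let the fingers close. It gives the time, the measured TCP pose, the force and the opening at its end, in the units of the state.
- ctrl.get_obs(): the state, without advancing time (a new reading comes with each control period).
- vision.snapshot(name): name is "scene" or "top" or "wrist"; returns (picture, depth): 384x512x3 uint8, red, green, blue; 384x512 float32, m along the optical axis (not along the pixel's ray), 0 where there is no reading.
- vision.camera_info(name): a dict with "camera_matrix" (3x3 intrinsics, pixels), "camera_from_world" (4x4, takes a point from world to camera coordinates); the wrist camera has in their place "tool_from_camera" (4x4, takes a point from camera to tool coordinates, whose origin is the TCP and whose axes are the tool frame's). Camera axes: x right, y down, z forward; pixel columns grow to the right and rows downward; lengths in m; the calibration is good to about 2 mm. The wrist camera is an equidistant fisheye: a pixel r from the principal point sees the ray r / f radians off the axis. A picture is of the moment at which its call begins: read the wrist's pose just before it. camera_info takes no time and is no camera call.
- ctrl.close_job(): hands the job in, once; it reports no verdict.
Trained networks look in the newest picture that a camera, given by its name, has taken for a name from the list of things; names that differ only in an ending like _2 or _b are one class to them, and where a whole thing is asked for, a point or a joint stands for the part that bears it (a point fixed in the world has none). Each returns a list of dicts, best first, with "score" (0 to 1); they miss things now and then, are a little off and sometimes report something else, mostly with a low value. They report only what shows in the picture. A call takes as long as a camera call. They do not tell look-alikes from the thing itself.
- nets.boxes_of(target, camera): "location" ([x, y, z] in m, in world coordinates, good to about 4 mm: the middle of the surface that is visible of it).
The state is a dict: "clock": time; "joint_pos": joint angles; "qvel": joint speeds; "tau": joint torques, N m; "tool_pos": TCP position; "orientation": TCP orientation; "force": force on the tool from outside, world axes, zero at the start; "moment": the same for the moment, N m; "opening": finger opening in m.
Only numpy, scipy, OpenCV 4.12 (cv2) and the standard library are available. Lean on these libraries where they do the work, as an engineer would, in place of code of your own. Each camera call takes 0.05 s, during which the arm holds its last target.

### The job

Lift the black tent-shaped light shade off the lid of the specimen box and hang it astride the horizontal bar of the bar stand, between the posts, and let go of it there before opening the box. Then raise the lid by its bar handle until it stands at the same angle as the pointer on the side of the box, and finish while still holding it there with the gripper, because the hinge will not keep it up. Do not move the pointer or knock the other things on the bench about.

Things in the scene. Friction and masses are not known exactly. Their poses are not given: they have to be found in the camera images.
- shade: Light shade (loose, black, 0.12 to 0.2 kg), standing on the lid at the start: two 3 mm sheets, 100 mm long, joined at a ridge like a tent (70 degrees between them, open below, 100 mm wide at the feet). Ridge 70 mm above the feet; on it an upright grip tab 10 mm thick (x), 50 mm long (y), its top 104 mm above the feet. Origin mid-way at feet level; y along the ridge, z up.
- shade_center (a point): Centre of the light shade, axes as shade: 52 mm above the feet, 18 mm below the ridge, 52 mm below the top of the tab. When the shade hangs on the bar this point lies almost on the bar's axis (within about 2 mm).
- rail_mid (a point): Mid-point of the horizontal bar of the bar stand, on the bar's axis, 170 mm above the bench. The bar runs along this point's y axis, 16 mm in diameter; posts stand 120 mm to either side and rise 20 mm above the bar's axis. The stand may be to the left or right of the box, and is turned differently each time.
- rail: The bar stand (fixed); origin on the bench under the middle of the bar, axes as for rail_mid.
- box: The specimen box (fixed, white, open-topped under its lid): 190 mm (x) by 200 mm (y), 100 mm high; origin at the centre of its underside. The lid's hinge is along its far (+x) top edge, the handle on its front (-x); a fixed angle scale and the pointer stand beside its +y side, reaching 140 mm from the box centre.
- lid (a joint): Opening angle of the lid, rad: 0 closed and level, grows as the front edge swings up, up to 1.4. The lid (10 mm thick aluminium frame with a glass pane, 0.3 to 0.65 kg) swings freely and falls shut when let go.
- lid_hinge (a point): Mid-point of the lid's hinge axis, which runs along this point's y axis; at 100 mm height on the box's far top edge. The x and z axes turn with the lid: at 0 x points away from the handle, z up.
- lid_bar (a point): Middle of the lid's bar handle: a round bar 12 mm in diameter, 100 mm long along this point's y axis, 50 mm in front of the lid's front edge, 240 mm from the hinge axis along the lid and 5 mm above it in the lid's own frame. Two flat 8 mm arms carry its ends, 92 mm clear between them. Axes turn with the lid.
- pointer (a joint): Angle at which the pointer is set, rad, measured as the lid's angle: lid and pointer are parallel when the two values are equal. A stiff joint stays as set.
- pointer_tip (a point): Tip of the pointer, a straight black arm 140 mm long, pivoted beside the lid's hinge (105 mm height) 28 mm outside the box's +y side; its x axis points from the tip to the pivot.
- dishes: Bystander, to be left alone: stack of two round culture dishes, 60 mm across, 30 mm high, between box and stand; origin at the centre of its underside.
- reagent: Bystander, to be left alone: amber bottle, 60 mm across, 130 mm high, behind box and stand; origin at the centre of its underside.
- tiprack: Bystander, to be left alone: grey pipette-tip rack, 85 x 120 x 58 mm, far back; origin at the centre of its underside.
- beaker: Bystander, to be left alone: clear plastic beaker, 70 mm across, 90 mm high, far back; origin at the centre of its underside.
- slidebox: Bystander, to be left alone: flat blue slide box, 170 x 90 x 32 mm, at the left; origin at the centre of its underside.
- tweezers: Bystander, to be left alone: steel tweezers lying near the robot, 120 x 12 x 8 mm; origin at the centre of its underside.
- timer: Bystander, to be left alone: white bench timer, 60 x 70 x 22 mm, at the right; origin at the centre of its underside.
Things that resemble listed ones, but are neither listed nor needed, are in the scene too. There is more than one size of the shade; the one meant has the size given above.

How it is judged:
By the outcome, as a careful person would: the job done as asked, in the order asked, and still so for the second after the job is handed in, while the arm keeps its last pose, push and grip.
It also fails if it takes over 64 s, if anything falls off the work surface, if the arm or the gripper's body presses on something with over 40 N, if the wrist force passes 120 N, or if a joint passes its speed limit or range.

## Working session

There is one attempt and no reset: what is moved stays moved. The work goes in short steps, Python scripts to look and compute and a shell command to move; the robot and the scene stay as the last step left them, time stands still between calls to the robot, and variables do not carry over. Pictures are saved under pics/ and viewed, and the job is handed in when it is done.

```bash
ls; mkdir -p pics; python3 - <<'E'
from plant import ctrl, vision, nets
import cv2, numpy as np
print(ctrl.get_obs())
for n in ["scene","top"]:
    p,d=vision.snapshot(n); cv2.imwrite(f"pics/{n}0.png",p[:,:,::-1]); np.save(f"pics/{n}0.npy",d)
    i=vision.camera_info(n);print(n,i)
    for t in ["shade","rail","box","lid","lid_bar","pointer","pointer_tip","dishes","reagent"]:
        print(t,[(np.round(r["location"],3).tolist(),round(r["score"],2)) for r in nets.boxes_of(t,n)])
E
```

```text
pics
{'clock': 0.0, 'joint_pos': array([ 8.75532021e+01,  2.05945736e+01,  6.32640466e-01, -1.94453985e-02,
       -7.01342643e+01, -1.65068751e+01]), 'qvel': array([-0.01230493,  0.08130061,  0.06432968, -0.10429227,  0.01760806,
        0.04987976]), 'tau': array([ 9.17509860e-04, -5.82721531e+01,  2.93050039e+01,  6.99746042e+00,
        6.99714728e-03, -1.45507329e-04]), 'tool_pos': array([0.21911348, 0.6379317 , 0.22558076]), 'orientation': array([-1.79990191e+02, -9.74268203e-02, -1.08960305e+02]), 'force': array([ 0.16621799, -0.48284253,  0.31295552]), 'moment': array([ 0.10421724,  0.01829812, -0.06314621]), 'opening': 0.0877789934852964}
scene {'camera_matrix': array([[391.03889558,   0.        , 252.68098459],
       [  0.        , 391.03889558, 198.11522651],
       [  0.        ,   0.        ,   1.        ]]), 'camera_from_world': array([[ 0.15866485,  0.98726122, -0.01186355, -0.11618205],
       [ 0.79376387, -0.13469483, -0.59312412, -0.34590442],
       [-0.58716641,  0.0846911 , -0.80502362,  1.87814175],
       [ 0.        ,  0.        ,  0.        ,  1.        ]])
[... 879 characters left out ...]
17568080e-03, -1.65746311e-01,
         5.38920489e-01],
       [ 1.65743496e-01,  1.41740662e-03, -9.86167879e-01,
         1.46312588e+00],
       [ 0.00000000e+00,  0.00000000e+00,  0.00000000e+00,
         1.00000000e+00]])}
shade [([0.311, -0.178, 0.051], 0.95), ([0.291, 0.262, 0.048], 0.77), ([0.596, 0.259, 0.144], 0.61)]
rail [([0.557, -0.23, 0.127], 0.95)]
box [([0.586, 0.241, 0.106], 0.62)]
lid [([0.58, 0.236, 0.115], 0.68), ([0.785, -0.13, 0.049], 0.41)]
lid_bar [([0.581, 0.238, 0.11], 0.92), ([0.377, 0.003, 0.008], 0.73), ([0.598, 0.26, 0.15], 0.29)]
pointer [([0.64, 0.374, 0.177], 0.53)]
pointer_tip [([0.643, 0.374, 0.182], 0.61)]
dishes [([0.525, 0.016, 0.032], 0.75)]
reagent []
```

View pics/scene0.png

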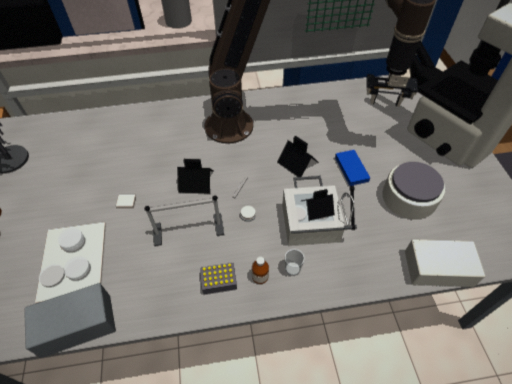

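View pics/top0.png

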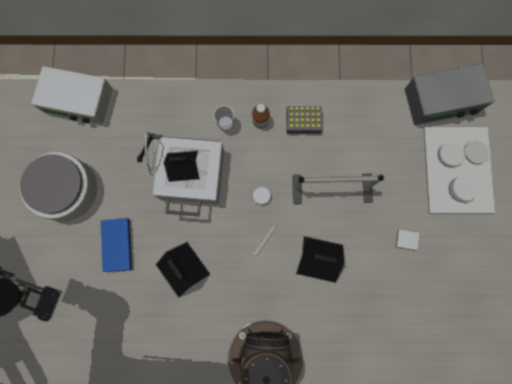

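```bash
cat > h.py <<'E'
import numpy as np, cv2
from plant import ctrl, vision, nets
from scipy.spatial.transform import Rotation as Ro
def cloud(n,d):
    i=vision.camera_info(n);K=i["camera_matrix"];T=np.linalg.inv(i["camera_from_world"])
    v,u=np.mgrid[:384,:512]
    P=np.stack([(u-K[0,2])/K[0,0]*d,(v-K[1,2])/K[1,1]*d,d,np.ones_like(d)],-1)
    W=(P@T.T)[...,:3]; W[d==0]=np.nan; return W
def proj(n,X):
    i=vision.camera_info(n);K=i["camera_matrix"];T=i["camera_from_world"]
    c=np.asarray(X)@T[:3,:3].T+T[:3,3]; return (c@K.T)[...,:2]/c[...,2:]
def pose():
    o=ctrl.get_obs(); T=np.eye(4);T[:3,:3]=Ro.from_euler('xyz',o["orientation"],degrees=True).as_matrix();T[:3,3]=o["tool_pos"];return T
E
python3 - <<'E'
from h import *
im=cv2.imread("pics/top0.png"); 
a=cv2.resize(im[125:215,130:230],None,fx=6,fy=6,interpolation=cv2.INTER_CUBIC); cv2.imwrite("pics/c1.png",a)
im=cv2.imread("pics/scene0.png")
a=cv2.resize(im[165:250,270:370],None,fx=6,fy=6,interpolation=cv2.INTER_CUBIC); cv2.imwrite("pics/c2.png",a)
E
```

```text
(no output)
```

View pics/c1.png

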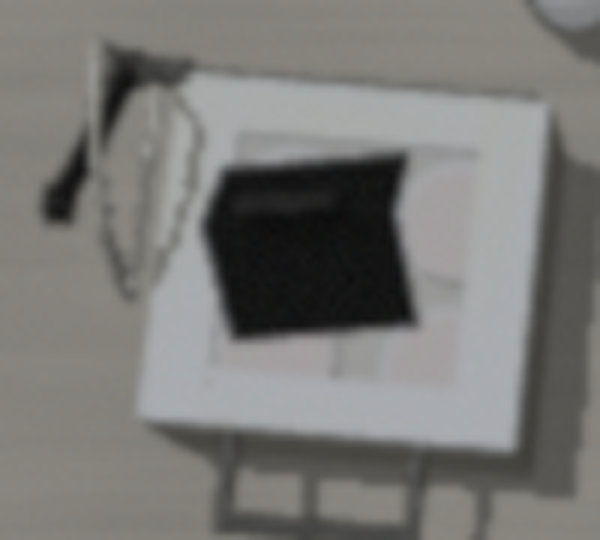

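View pics/c2.png

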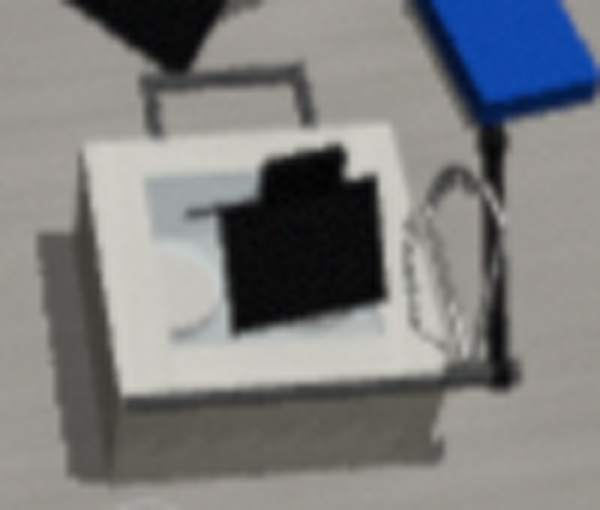

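```bash
python3 - <<'E'
from h import *
for n in ["top","scene"]:
    d=np.load(f"pics/{n}0.npy"); W=cloud(n,d); im=cv2.imread(f"pics/{n}0.png")
    X,Y,Z=W[...,0],W[...,1],W[...,2]
    r=(X>.45)&(X<.85)&(Y>.05)&(Y<.34)
    g=im.max(-1)
    lid=r&(abs(Z-.11)<.012)&(g>110)
    for k,m in [("lid",lid),("tab",r&(Z>.19)&(Z<.24)&(g<70)),("shade",r&(Z>.13)&(Z<.24)&(g<70)),
                ("rail",(Y<-.05)&(Y>-.5)&(X>.4)&(X<.75)&(Z>.14)&(Z<.2)&(abs(Z-.17)<.03)),("handle",(X>.42)&(X<.62)&(Y>.1)&(Y<.36)&(Z>.085)&(Z<.14)&(g<110))]:
        if m.sum()<4: print(n,k,m.sum());continue
        p=np.stack([X[m],Y[m],Z[m]],-1); rc=cv2.minAreaRect(p[:,:2].astype(np.float32))
        print(n,k,m.sum(),"med",np.median(p,0).round(4),"zmax",p[:,2].max().round(3),"rect",np.round(rc[0],4),np.round(rc[1],4),round(rc[2],1), np.round(p.min(0),3),np.round(p.max(0),3))
    # pointer
    m=(X>.5)&(X<.9)&(Y>.34)&(Y<.45)&(g<60)&(Z>.04)
    v,u=np.nonzero(m)
    o=np.argsort(Z[m])
    print(n,"ptr",[(u[i],v[i],W[v[i],u[i]].round(3).tolist()) for i in o[::max(1,len(o)//14)]])
E
```

```text
top lid 2589 med [0.5946 0.2218 0.1093] zmax 0.121 rect [0.5891 0.2492] [0.1974 0.2262] 85.3 [0.473 0.142 0.098] [0.708 0.34  0.121]
top tab 87 med [0.6058 0.2618 0.2114] zmax 0.22 rect [0.6084 0.2628] [0.0115 0.049 ] 5.1 [0.601 0.238 0.192] [0.616 0.287 0.22 ]
top shade 660 med [0.5996 0.2601 0.1564] zmax 0.22 rect [0.608  0.2622] [0.0736 0.096 ] 5.4 [0.567 0.213 0.13 ] [0.648 0.31  0.22 ]
top rail 472 med [ 0.5534 -0.2275  0.1763] zmax 0.193 rect [ 0.5547 -0.2264] [0.0188 0.2567] 1.5 [ 0.542 -0.355  0.141] [ 0.567 -0.098  0.193]
top handle 518 med [0.5601 0.2576 0.1125] zmax 0.14 rect [0.5215 0.2424] [0.1556 0.2128] 9.3 [0.448 0.149 0.085] [0.607 0.36  0.14 ]
top ptr [(np.int64(153), np.int64(137), [0.703, 0.363, 0.108]), (np.int64(152), np.int64(138), [0.699, 0.364, 0.113]), (np.int64(151), np.int64(139), [0.695, 0.367, 0.114]), (np.int64(150), np.int64(138), [0.696, 0.369, 0.121]), (np.int64(148), np.int64(140), [0.688, 0.374, 0.127]), (np.int64(149), np.int64(143), [0.677, 0.369, 0.132]), (np.int64(148), np.int64(142), [0.677, 0.369, 0.142]), (np.int64(148), np.int64(144), [0.66
[... 1271 characters left out ...]
3), np.int64(226), [0.71, 0.369, 0.114]), (np.int64(352), np.int64(226), [0.712, 0.364, 0.119]), (np.int64(352), np.int64(221), [0.694, 0.368, 0.124]), (np.int64(352), np.int64(219), [0.69, 0.368, 0.131]), (np.int64(353), np.int64(216), [0.683, 0.373, 0.139]), (np.int64(353), np.int64(212), [0.672, 0.374, 0.148]), (np.int64(351), np.int64(204), [0.651, 0.369, 0.169]), (np.int64(353), np.int64(197), [0.634, 0.378, 0.187]), (np.int64(351), np.int64(193), [0.622, 0.373, 0.195]), (np.int64(353), np.int64(192), [0.624, 0.379, 0.202]), (np.int64(351), np.int64(190), [0.618, 0.372, 0.208]), (np.int64(351), np.int64(189), [0.617, 0.372, 0.212]), (np.int64(352), np.int64(205), [0.687, 0.352, 0.216])]
```

```bash
python3 - <<'E'
from h import *
def line(p):
    c=p.mean(0);d=np.linalg.svd(p-c)[2][0];return c,d
for n in ["top","scene"]:
    d=np.load(f"pics/{n}0.npy"); W=cloud(n,d); im=cv2.imread(f"pics/{n}0.png"); g=im.max(-1)
    X,Y,Z=W[...,0],W[...,1],W[...,2]
    m=(Y<-.13)&(Y>-.33)&(X>.5)&(X<.62)&(Z>.155)&(Z<.195)
    p=W[m][:,:]; c,dd=line(p); dd*=np.sign(dd[1]); print(n,"bar",c.round(4),dd.round(3),"yaw",np.degrees(np.arctan2(-dd[0],dd[1])).round(2), p[:,2].max(),len(p))
    mp=(Y<-.05)&(Y>-.5)&(X>.48)&(X<.65)&(Z>.181)&(Z<.21); q=W[mp]; 
    for s in (q[q[:,1]>-.23],q[q[:,1]<-.23]): print("post",len(s),s.mean(0).round(4) if len(s) else 0, s.max(0).round(3))
    m=(X>.56)&(X<.66)&(Y>.2)&(Y<.32)&(Z>.19)&(Z<.24)&(g<70); c,dd=line(W[m]*[1,1,0]); dd*=np.sign(dd[1]);print("tab",c.round(4),"yaw",np.degrees(np.arctan2(-dd[0],dd[1])).round(2),np.percentile(W[m][:,2],[50,90,97]).round(4))
    # lid edges
    m=(X>.44)&(X<.74)&(Y>.13)&(Y<.345)&(Z>.104)&(Z<.117)&(g>110)
    p=W[m]; best=None
    for yaw in np.arange(-8,0.1,.25):
        R=Ro.from_euler('z',-yaw,degrees=True).as_matrix(); q=p@R.T
        lo=np.percentile(q,1,axis=0);hi=np.percentile(q,99,axis=0);a=(hi-lo)[0]*(hi-lo)[1]
        if best is None or a<best[0]: best=(a,yaw,lo,hi,R.T@((lo+hi)/2))
    print("lid",best)
    # handle bar
    m=(X>.42)&(X<.475)&(Y>.18)&(Y<.33)&(Z>.085)&(Z<.14)
    p=W[m]; c,dd=line(p*[1,1,0]);dd*=np.sign(dd[1]); print("hbar",len(p),c.round(4),np.median(p[:,2]).round(4),"yaw",np.degrees(np.arctan2(-dd[0],dd[1])).round(2),p.min(0).round(3),p.max(0).round(3))
    m=(X>.56)&(X<.74)&(Y>.36)&(Y<.385)&(g<60)&(Z>.1)
    p=W[m]; 
    # robust fit
    for _ in range(4):
        c,dd=line(p[:,[0,2]]); r=abs((p[:,[0,2]]-c)@[-dd[1],dd[0]]); p=p[r<.01]
    print("ptr",len(p),c.round(4),np.degrees(np.arctan2(abs(dd[1]),abs(dd[0]))).round(2),p[:,0].min(),p[:,2].max())
E
```

```text
top bar [ 0.5542 -0.2298  0.1757] [-0.025  1.    -0.001] yaw 1.45 0.18540995357989698 343
post 39 [ 0.5514 -0.1171  0.1859] [ 0.56  -0.098  0.192]
post 40 [ 0.5566 -0.3344  0.1859] [ 0.567 -0.249  0.193]
tab [0.607 0.262 0.   ] yaw 5.29 [0.2114 0.2174 0.2188]
lid (np.float64(0.03682747466399317), np.float64(-4.5), array([0.48654969, 0.19766534, 0.10430395]), array([0.6757633 , 0.39229973, 0.11607417]), array([0.60250905, 0.24847619, 0.11018906]))
hbar 157 [0.4588 0.2587 0.    ] 0.1087 yaw -3.0 [0.448 0.207 0.099] [0.473 0.316 0.118]
ptr 77 [0.6541 0.1636] 45.39 0.599400866410498 0.21851847718630024
scene bar [ 0.5583 -0.2299  0.1754] [-0.019  1.     0.005] yaw 1.11 0.18362617813557836 255
post 29 [ 0.5563 -0.1291  0.1855] [ 0.566 -0.098  0.193]
post 31 [ 0.5607 -0.3326  0.1858] [ 0.57  -0.241  0.193]
tab [0.6124 0.2611 0.    ] yaw 5.03 [0.2079 0.2146 0.2155]
lid (np.float64(0.03691943374339346), np.float64(-3.25), array([0.49265897, 0.18373396, 0.10447697]), array([0.68285946, 0.37784194, 0.11509393]), array([0.60273256, 0.24701464, 0.10978545]))
hbar 89 [0.4608 0.2575 0.    ] 0.1086 yaw -3.35 [0.447 0.206 0.099] [0.474 0.315 0.116]
ptr 94 [0.661  0.1601] 44.91 0.6036939501130465 0.21630254123213422
```

```bash
cat >> h.py <<'E'
def to(x,y,z,yaw):
    T=pose(); Rt=Ro.from_euler('xyz',[180,0,yaw],degrees=True).as_matrix()
    r=Ro.from_matrix(T[:3,:3].T@Rt).as_rotvec()/0.1
    s=T[:3,:3].T@(np.array([x,y,z])-T[:3,3])/0.04
    print("rot",r.round(3),"shift",s.round(3),"shift in target frame",(Rt.T@(np.array([x,y,z])-T[:3,3])/.04).round(3))
E
python3 -m jog '0 0 0.956 0 0 -0.15 1;0 0 0.956 0 0 -0.15 1;0 0 0.956 0 0 -0.15 1;0 0 0.956 0 0 -0.15 1;0 0 0.956 0 0 -0.15 1;0 0 0.956 0 0 -0.15 1'
python3 -m jog '0 0 0.956 0 0 -0.15 1;0 0 0.956 0 0 -0.15 1;0 0 0.956 0 0 -0.15 1;0 0 0.956 0 0 -0.15 1;0 0 0.956 0 0 -0.15 1;0 0 0.956 0 0 -0.15 1'
python3 - <<'E'
from h import *
to(.61,.262,.30,-174.8)
E
```

```text
clock: 1.75
tool_pos: [0.2193, 0.6384, 0.2628]
orientation: [180.0, 0.0, -142.0]
force: [-0.3, 0.0, 0.3]
opening: 0.0875
clock: 2.5
tool_pos: [0.2192, 0.6383, 0.2987]
orientation: [-180.0, -0.0, -174.9]
force: [-0.1, 0.5, 0.0]
opening: 0.0876
rot [-0.001 -0.    -0.011] shift [ -8.887 -10.245  -0.031] shift in target frame [ -8.876 -10.255  -0.032]
```

```bash

python3 -m jog '0 0 0 -0.74 -0.855 0 1;0 0 0 -0.74 -0.855 0 1;0 0 0 -0.74 -0.855 0 1;0 0 0 -0.74 -0.855 0 1;0 0 0 -0.74 -0.855 0 1;0 0 0 -0.74 -0.855 0 1'
python3 -m jog '0 0 0 -0.74 -0.855 0 1;0 0 0 -0.74 -0.855 0 1;0 0 0 -0.74 -0.855 0 1;0 0 0 -0.74 -0.855 0 1;0 0 0 -0.74 -0.855 0 1;0 0 0 -0.74 -0.855 0 1;0 0 0 0 0 0 1;0 0 0 0 0 0 1'
python3 - <<'E'
from h import *
T=pose()
p,d=vision.snapshot("wrist"); cv2.imwrite("pics/w1.png",p[:,:,::-1]); np.save("pics/w1.npy",d)
i=vision.camera_info("wrist");print(i)
to(.61,.262,.187,-174.8)
for t in ["shade","lid_bar"]:
  print(t,[(np.round(r["location"],3).tolist(),round(r["score"],2)) for r in nets.boxes_of(t,"wrist")])
E
```

```text
clock: 3.25
tool_pos: [0.416, 0.4494, 0.2988]
orientation: [180.0, 0.0, -174.7]
force: [0.8, 0.5, 0.5]
opening: 0.0875
clock: 4.25
tool_pos: [0.6109, 0.2625, 0.2983]
orientation: [-180.0, -0.0, -174.7]
force: [0.2, 0.0, -0.3]
opening: 0.0877
{'camera_matrix': array([[297.31863964,   0.        , 256.53748088],
       [  0.        , 297.31863964, 193.15253598],
       [  0.        ,   0.        ,   1.        ]]), 'tool_from_camera': array([[ 9.99999450e-01,  1.04853472e-03, -8.32628270e-09,
         1.21927673e-03],
       [-9.98651210e-04,  9.52427400e-01,  3.04763924e-01,
        -8.35516142e-02],
       [ 3.19563486e-04, -3.04763757e-01,  9.52427924e-01,
        -1.58675971e-01],
       [ 0.00000000e+00,  0.00000000e+00,  0.00000000e+00,
         1.00000000e+00]])}
rot [ 0.001 -0.001  0.023] shift [ 0.017 -0.025  2.789] shift in target frame [ 0.017 -0.025  2.789]
shade [([0.614, 0.261, 0.152], 0.76), ([0.303, 0.256, 0.062], 0.61)]
lid_bar [([0.588, 0.221, 0.108], 0.76)]
```

View pics/w1.png

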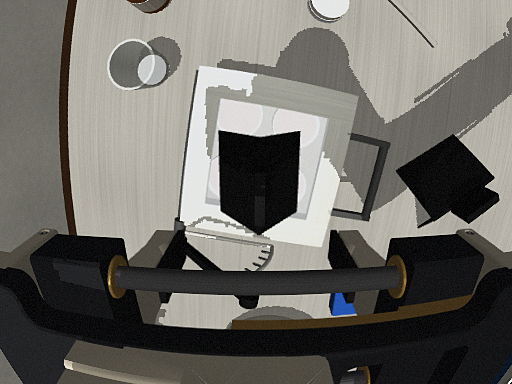

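The tab shows at about (260, 200), midway between the fingers, with the ridge vertical in the picture, so the alignment is good. Descending.

```bash

python3 -m jog '0 0 0 0 0 0.5 1;0 0 0 0 0 0.6 1;0 0 0 0 0 0.6 1;0 0 0 0 0 0.6 1;0 0 0 0 0 0.48 1;0 0 0 0 0 0 1;0 0 0 0 0 0 -1;0 0 0 0 0 0 -1'
python3 -m jog '0 0 0 0 0 0 -1;0 0 0 0 0 0 -1;0 0 0 0 0 0 -1;0 0 0 0 0 0 -1;0 0 0 0 0 0 -1'
```

```text
clock: 5.4
tool_pos: [0.6113, 0.2632, 0.1887]
orientation: [179.9, 0.1, -174.7]
force: [-0.0, -0.1, 0.4]
opening: 0.0732
clock: 6.02
tool_pos: [0.611, 0.2626, 0.1873]
orientation: [-180.0, -0.0, -174.7]
force: [0.1, 0.7, -0.0]
opening: 0.0232
```

```bash

python3 -m jog '0 0 0 0 0 0 -1;0 0 0 0 0 0 -1;0 0 0 0 0 0 -1;0 0 0 0 0 0 -1'
python3 -m jog '0 0 0 0 0 -0.3 -1;0 0 0 0 0 -0.5 -1;0 0 0 0 0 -0.7 -1;0 0 0 0 0 -0.8 -1;0 0 0 0 0 -0.8 -1;0 0 0 0 0 -0.2 -1;0 0 0 0 0 0 -1'
python3 - <<'E'
from h import *
T=pose()
p,d=vision.snapshot("wrist"); cv2.imwrite("pics/w2.png",p[:,:,::-1])
p,d=vision.snapshot("scene"); cv2.imwrite("pics/s2.png",cv2.resize(p[100:300,130:390,::-1],None,fx=3,fy=3))
to(.556,-.2265,T[2,3],-178.7)
E
```

```text
clock: 6.52
tool_pos: [0.6109, 0.2626, 0.1872]
orientation: [-180.0, -0.0, -174.7]
force: [-0.2, 0.1, -1.4]
opening: 0.0099
clock: 7.4
tool_pos: [0.6109, 0.2627, 0.3198]
orientation: [180.0, 0.0, -174.7]
force: [-0.1, -0.0, -1.9]
opening: 0.0098
rot [-0.007 -0.018  0.701] shift [  2.487 -12.046  -0.031] shift in target frame [  1.637 -12.19   -0.043]
```

View pics/w2.png

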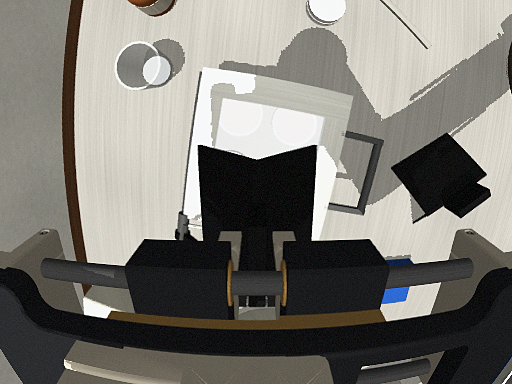

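View pics/s2.png

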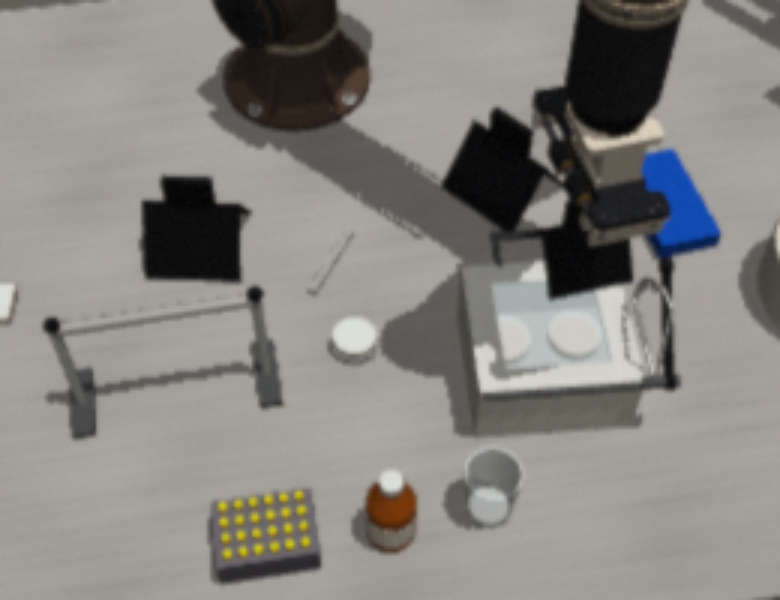

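```bash

python3 -m jog '0 0 0.7 0 -0.3 0 -1;0 0 0 0.1 -0.6 0 -1;0 0 0 0.13 -0.9 0 -1;0 0 0 0.13 -0.9 0 -1;0 0 0 0.13 -0.9 0 -1;0 0 0 0.13 -0.9 0 -1;0 0 0 0.13 -0.9 0 -1;0 0 0 0.13 -0.9 0 -1'
python3 -m jog '0 0 0 0.13 -0.9 0 -1;0 0 0 0.13 -0.9 0 -1;0 0 0 0.13 -0.9 0 -1;0 0 0 0.13 -0.9 0 -1;0 0 0 0.13 -0.9 0 -1;0 0 0 0.13 -0.9 0 -1;0 0 0 0.1 -0.5 0 -1;0 0 0 0 0 0 -1'
python3 - <<'E'
from h import *
T=pose()
p,d=vision.snapshot("wrist"); cv2.imwrite("pics/w3.png",p[:,:,::-1]);np.save("pics/w3.npy",d)
p,d=vision.snapshot("scene"); cv2.imwrite("pics/s3.png",cv2.resize(p[150:270,110:260,::-1],None,fx=5,fy=5,interpolation=2));np.save("pics/s3.npy",d)
np.save("pics/T3.npy",T)
to(.556,-.2265,T[2,3],-178.7)
E
```

```text
clock: 8.5
tool_pos: [0.5812, 0.0078, 0.3189]
orientation: [-180.0, -0.0, -178.6]
force: [0.9, 0.8, -1.0]
opening: 0.0095
clock: 9.5
tool_pos: [0.5515, -0.2282, 0.3189]
orientation: [180.0, -0.0, -178.8]
force: [0.0, -0.1, -1.6]
opening: 0.01
rot [ 0.003 -0.004  0.   ] shift [-0.098  0.005  0.005] shift in target frame [-0.098  0.005  0.005]
```

View pics/w3.png

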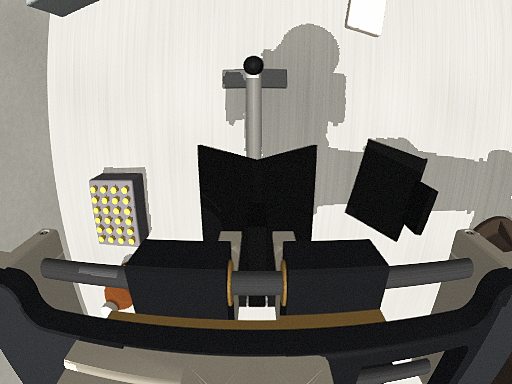

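View pics/s3.png

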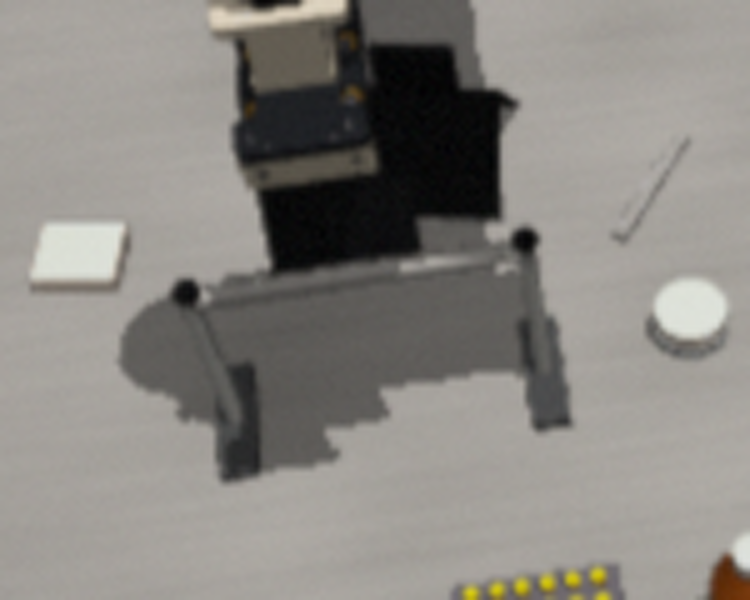

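```bash
cat >> h.py <<'E'
def wcloud(d,T):
    i=vision.camera_info("wrist");K=i["camera_matrix"]
    v,u=np.mgrid[:384,:512]; dx=u-K[0,2];dy=v-K[1,2];r=np.hypot(dx,dy)+1e-9;th=r/K[0,0]
    k=np.tan(th)/r*d
    P=np.stack([dx*k,dy*k,d,np.ones_like(d)],-1)
    W=(P@(T@i["tool_from_camera"]).T)[...,:3]; W[d==0]=np.nan; return W
E
python3 - <<'E'
from h import *
T=np.load("pics/T3.npy");d=np.load("pics/w3.npy");W=wcloud(d,T)
for v in range(85,158,12):
    q=W[v,238:268]; m=q[:,2]>.14; print(v,np.nonzero(m)[0][[0,-1]]+238,q[m].mean(0).round(4),q[m].min(0).round(3),q[m].max(0).round(3))
# ridge of shade
for u in range(200,320,10): print(u,[ (v,W[v,u].round(3).tolist()) for v in (165,)])
print(W[64,253].round(3))
E
```

```text
85 [246 261] [ 0.5554 -0.3281  0.1769] [ 0.548 -0.328  0.173] [ 0.563 -0.328  0.179]
97 [245 261] [ 0.5557 -0.3159  0.1767] [ 0.548 -0.316  0.171] [ 0.564 -0.316  0.18 ]
109 [246 261] [ 0.5549 -0.3038  0.1774] [ 0.547 -0.304  0.174] [ 0.563 -0.304  0.179]
121 [246 261] [ 0.5547 -0.2916  0.1769] [ 0.547 -0.292  0.173] [ 0.562 -0.291  0.179]
133 [246 261] [ 0.5544 -0.2794  0.1768] [ 0.547 -0.28   0.172] [ 0.562 -0.279  0.179]
145 [246 261] [ 0.5541 -0.267   0.1769] [ 0.546 -0.268  0.173] [ 0.562 -0.267  0.18 ]
157 [238 267] [ 0.5549 -0.2663  0.2384] [ 0.545 -0.278  0.173] [ 0.563 -0.254  0.301]
200 [(165, [0.596, -0.261, 0.249])]
210 [(165, [0.586, -0.264, 0.263])]
220 [(165, [0.576, -0.268, 0.277])]
230 [(165, [0.568, -0.27, 0.288])]
240 [(165, [0.561, -0.273, 0.298])]
250 [(165, [0.555, -0.275, 0.307])]
260 [(165, [0.549, -0.276, 0.311])]
270 [(165, [0.543, -0.273, 0.301])]
280 [(165, [0.536, -0.272, 0.292])]
290 [(165, [0.529, -0.27, 0.282])]
300 [(165, [0.52, -0.267, 0.269])]
310 [(165, [0.51, -0.264, 0.255])]
[ 0.556 -0.348  0.19 ]
```

```bash

python3 -m jog '0 0 0 -0.075 0 0.2 -1;0 0 0 0 0 0.5 -1;0 0 0 0 0 0.5 -1;0 0 0 0 0 0.5 -1;0 0 0 0 0 0.5 -1;0 0 0 0 0 0.4 -1;0 0 0 0 0 0.3 -1;0 0 0 0 0 0 -1'
python3 -m jog '0 0 0 0 0 0.06 -1;0 0 0 0 0 0.04 -1;0 0 0 0 0 0 -1'
python3 - <<'E'
from h import *
T=pose();np.save("pics/T4.npy",T)
p,d=vision.snapshot("wrist"); cv2.imwrite("pics/w4.png",p[:,:,::-1]);np.save("pics/w4.npy",d)
p,d=vision.snapshot("scene"); cv2.imwrite("pics/s4.png",cv2.resize(p[150:270,110:260,::-1],None,fx=5,fy=5,interpolation=2))
W=wcloud(d,T)
E
```

```text
clock: 10.6
tool_pos: [0.5552, -0.2264, 0.2024]
orientation: [180.0, -0.1, -178.7]
force: [0.1, 1.0, -0.8]
opening: 0.0099
clock: 10.98
tool_pos: [0.5556, -0.2268, 0.1997]
orientation: [-180.0, 0.0, -178.7]
force: [-0.5, 0.9, -2.1]
opening: 0.0101
```

View pics/w4.png

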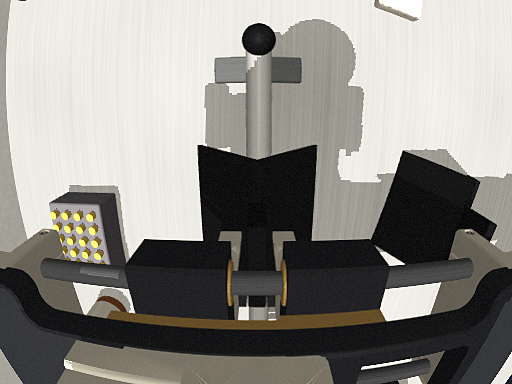

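View pics/s4.png

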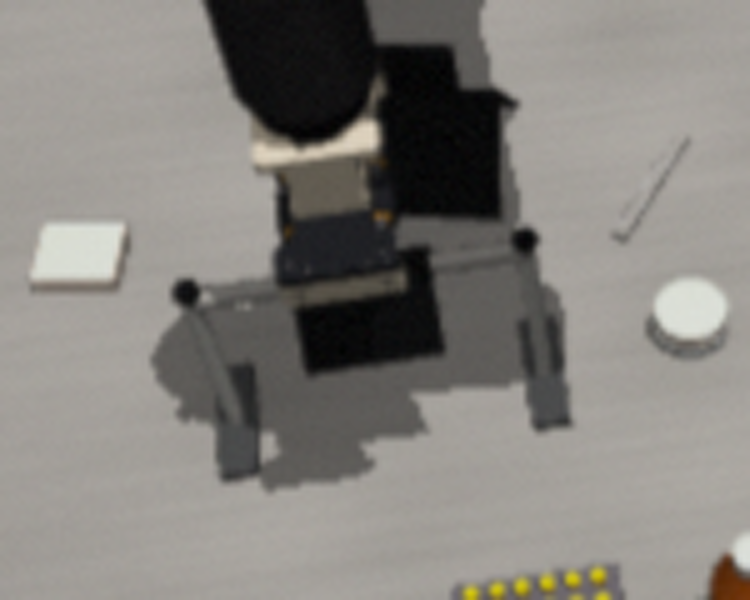

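The ridge (col 258) is over the bar (col 258) and the far sheet is on the bar's far side. Lowering to contact.

```bash

python3 -m jog '0 0 0 0 0 0.05 -1;0 0 0 0 0 0.03 -1;0 0 0 0 0 0.02 -1;0 0 0 0 0 0 -1'
python3 -m jog '0 0 0 0 0 0.02 -1;0 0 0 0 0 0 -1;0 0 0 0 0 0 -1'
```

```text
clock: 11.58
tool_pos: [0.5553, -0.2269, 0.1964]
orientation: [-180.0, 0.0, -178.7]
force: [-4.2, 1.0, 6.8]
opening: 0.0099
clock: 11.95
tool_pos: [0.5554, -0.2269, 0.1964]
orientation: [-180.0, 0.0, -178.7]
force: [-5.7, 3.1, 10.9]
opening: 0.0099
```

```bash

python3 -m jog '0 0 0 0.03 0 -0.03 -1;0 0 0 0.01 0 0 -1;0 0 0 0 0 0 -1'
python3 -m jog '0 0 0 0 0 0 -0.7;0 0 0 0 0 0 -0.6;0 0 0 0 0 0 -0.5;0 0 0 0 0 0 -0.3;0 0 0 0 0 0 -0.2;0 0 0 0 0 0 -0.1;0 0 0 0 0 0 -0.1;0 0 0 0 0 0 -0.1'
python3 - <<'E'
from h import *
T=pose();np.save("pics/T5.npy",T)
p,d=vision.snapshot("wrist"); cv2.imwrite("pics/w5.png",p[:,:,::-1]);np.save("pics/w5.npy",d)
p,d=vision.snapshot("scene"); cv2.imwrite("pics/s5.png",cv2.resize(p[150:270,110:260,::-1],None,fx=5,fy=5,interpolation=2))
E
```

```text
clock: 12.32
tool_pos: [0.5543, -0.2268, 0.1958]
orientation: [-180.0, 0.0, -178.7]
force: [1.1, 0.3, 0.4]
opening: 0.0099
clock: 13.32
tool_pos: [0.5539, -0.2267, 0.1958]
orientation: [180.0, -0.0, -178.7]
force: [0.2, -0.4, 0.9]
opening: 0.0396
```

View pics/w5.png

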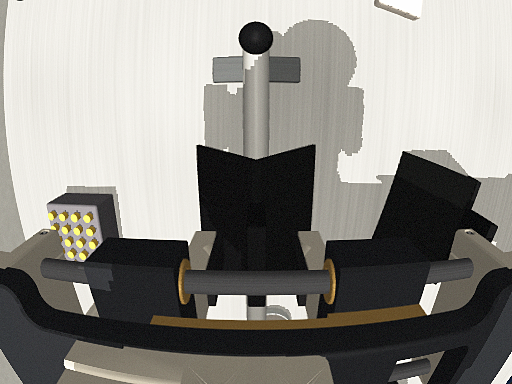

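View pics/s5.png

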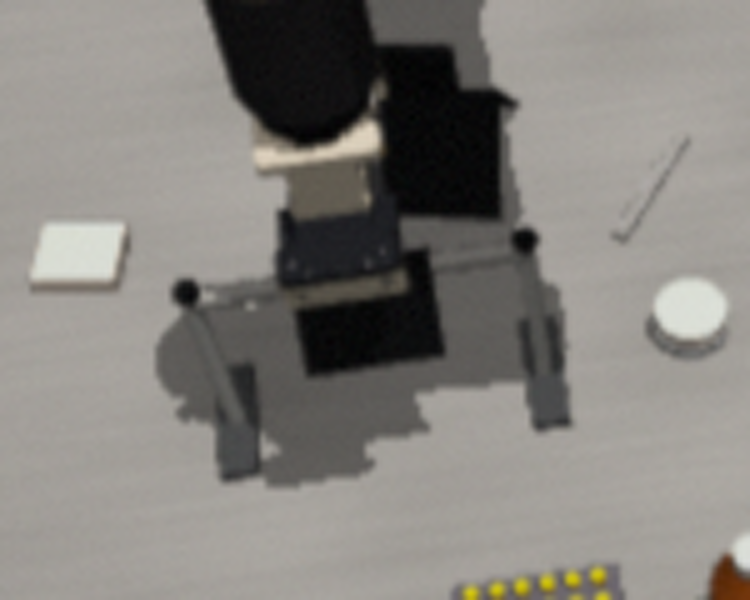

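```bash

python3 -m jog '0 0 0 0 0 -0.2 -0.1;0 0 0 0 0 -0.4 -0.1;0 0 0 0 0 -0.7 -0.1;0 0 0 0 0 -0.8 -0.1;0 0 0 0 0 -0.6 -0.1;0 0 0 0 0 0 -0.1'
python3 - <<'E'
from h import *
T=pose();np.save("pics/T6.npy",T)
p,d=vision.snapshot("wrist"); cv2.imwrite("pics/w6.png",p[:,:,::-1]);np.save("pics/w6.npy",d)
to(.459,.258,.30,176.3)
E
```

```text
clock: 14.18
tool_pos: [0.555, -0.2271, 0.3075]
orientation: [-179.9, 0.3, -178.7]
force: [-0.1, -0.2, -0.5]
opening: 0.0394
rot [-0.002  0.031  0.874] shift [ 2.109 12.172  0.132] shift in target frame [ 3.162 11.941  0.143]
```

View pics/w6.png

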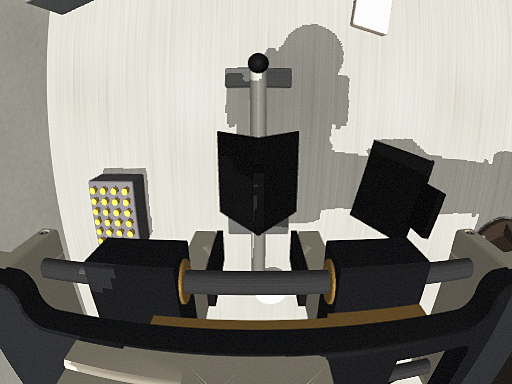

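The shade hangs upright astride the bar between the posts, free of the fingers. Going to the handle.

```bash

python3 -m jog '0 0 0.87 0 0 0 -0.4;0 0 0 0.1 0.5 0 -0.4;0 0 0 0.25 0.9 0 -0.4;0 0 0 0.25 0.9 0 -0.4;0 0 0 0.25 0.9 0 -0.4;0 0 0 0.25 0.9 0 -0.4;0 0 0 0.25 0.9 0 -0.4;0 0 0 0.25 0.9 0 -0.4'
python3 -m jog '0 0 0 0.25 0.9 0 -0.4;0 0 0 0.25 0.9 0 -0.4;0 0 0 0.25 0.9 0 -0.4;0 0 0 0.25 0.9 0 -0.4;0 0 0 0.25 0.9 0 -0.4;0 0 0 0.25 0.9 0 -0.4;0 0 0 0.25 0.6 0 -0.4;0 0 0 0 0 0 -0.4'
python3 - <<'E'
from h import *
T=pose();np.save("pics/T7.npy",T)
p,d=vision.snapshot("wrist"); cv2.imwrite("pics/w7.png",p[:,:,::-1]);np.save("pics/w7.npy",d)
p,d=vision.snapshot("top"); cv2.imwrite("pics/t7.png",p[:,:,::-1]);np.save("pics/t7.npy",d)
p,d=vision.snapshot("scene"); cv2.imwrite("pics/s7.png",p[:,:,::-1]);np.save("pics/s7.npy",d)
to(.459,.258,.30,176.3)
E
```

```text
clock: 15.22
tool_pos: [0.5041, 0.0146, 0.3036]
orientation: [180.0, -0.0, 176.4]
force: [0.8, 0.3, 0.3]
opening: 0.0261
clock: 16.23
tool_pos: [0.4495, 0.2584, 0.3033]
orientation: [-180.0, -0.0, 176.5]
force: [-0.3, -0.5, -0.1]
opening: 0.0261
rot [-0.003 -0.002  0.013] shift [-0.214  0.049  0.092] shift in target frame [-0.213  0.05   0.092]
```

View pics/w7.png

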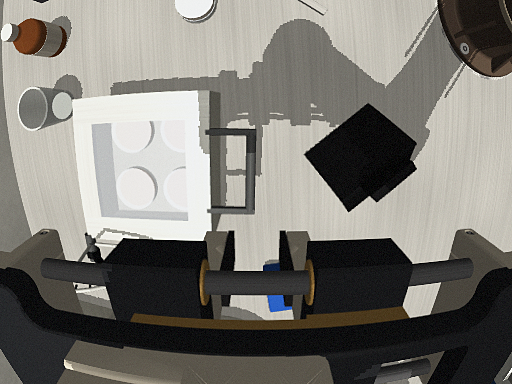

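View pics/s7.png

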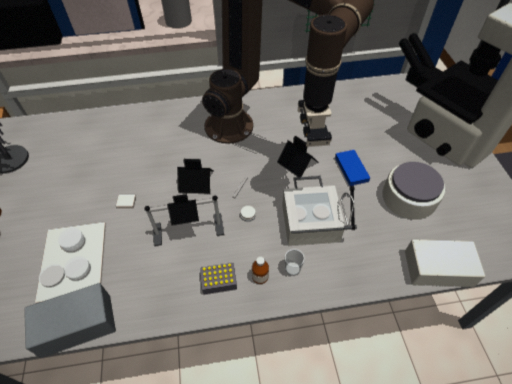

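```bash
python3 - <<'E'
from h import *
T=np.load("pics/T7.npy");W=wcloud(np.load("pics/w7.npy"),T)
im=cv2.imread("pics/w7.png")
for v in range(140,206,8):
    q=W[v,243:262]; m=(q[:,2]>.08)
    print(v,np.nonzero(m)[0][[0,-1]]+243,q[m].mean(0).round(4),q[m].max(0).round(4),q[m].min(0).round(4))
for v in range(105,230,12):
    q=W[v]; m=(q[:,2]>.1)&(q[:,2]<.12)&(np.arange(512)<230); print(v, q[m][:,0].min().round(4), q[m][:,0].max().round(4),q[m][:,1].mean().round(4),q[m][:,2].mean().round(4))
m=(W[...,2]>.1)&(W[...,2]<.125)&(W[...,0]>.5)&(W[...,0]<.72)&(W[...,1]<.345)&(W[...,1]>.12)
rc=cv2.minAreaRect(W[m][:,:2].astype(np.float32));print(rc)
for n in ["top","scene"]:
    d=np.load(f"pics/{n[0]}7.npy"); C=cloud(n,d); X,Y,Z=C[...,0],C[...,1],C[...,2]
    m=(Z>.104)&(Z<.117)&(X>.5)&(X<.71)&(Y<.345)&(Y>.13)
    print(n,cv2.minAreaRect(C[m][:,:2].astype(np.float32)))
E
```

```text
140 [246 255] [0.4532 0.2206 0.1102] [0.4586 0.2212 0.1116] [0.4479 0.2203 0.1081]
148 [246 255] [0.4538 0.2303 0.1102] [0.4593 0.2311 0.112 ] [0.4485 0.23   0.1073]
156 [246 255] [0.4544 0.24   0.1101] [0.4599 0.2408 0.1118] [0.4491 0.2396 0.1077]
164 [246 255] [0.4551 0.2499 0.1101] [0.4606 0.2509 0.1118] [0.4497 0.2494 0.1069]
172 [246 254] [0.4563 0.2597 0.1107] [0.4613 0.2603 0.1121] [0.4515 0.2593 0.1086]
180 [246 254] [0.457  0.2698 0.1103] [0.4619 0.2706 0.1123] [0.4521 0.2693 0.1084]
188 [246 254] [0.4576 0.2798 0.111 ] [0.4626 0.2808 0.1122] [0.4527 0.2793 0.1088]
196 [245 254] [0.4589 0.2903 0.1105] [0.4648 0.2915 0.1125] [0.4534 0.2898 0.1069]
204 [245 254] [0.4596 0.3009 0.1105] [0.4654 0.3023 0.1125] [0.4541 0.3001 0.1074]
105 0.4993 0.6885 0.1646 0.1106
117 0.5003 0.6883 0.1796 0.1106
129 0.4777 0.6901 0.196 0.1105
141 0.503 0.6908 0.21 0.1105
153 0.504 0.6932 0.2252 0.1106
165 0.5051 0.6932 0.2407 0.1106
177 0.5074 0.6969 0.2565 0.1104
189 0.5085 0.6969 0.2727 0.1106
201 0.5098 0.6981 0.2892 0.1105
213 0.4865 0.6999 0.3067 0.1105
225 0.5115 0.7021 0.3238 0.1105
((0.6004031300544739, 0.25100165605545044), (0.20400960743427277, 0.20867812633514404), 85.35736846923828)
top ((0.6033316850662231, 0.25116515159606934), (0.2042645514011383, 0.19599366188049316), 84.71055603027344)
scene ((0.6037832498550415, 0.24417732656002045), (0.2024211436510086, 0.20815612375736237), 89.13298797607422)
```

```bash
python3 - <<'E'
from h import *
to(.457,.2585,.086,175.6)
E
```

```text
rot [-0.003 -0.002  0.135] shift [-0.164  0.06   5.442] shift in target frame [-0.162  0.061  5.442]
```

```bash

python3 -m jog '0 0 0.14 -0.18 0.03 0.5 -0.4;0 0 0 0 0 0.9 -0.4;0 0 0 0 0 0.9 -0.4;0 0 0 0 0 0.9 -0.4;0 0 0 0 0 0.6 -0.4;0 0 0 0 0 0 -0.4'
python3 - <<'E'
from h import *
T=pose();np.save("pics/T8.npy",T)
p,d=vision.snapshot("wrist"); cv2.imwrite("pics/w8.png",p[:,:,::-1]);np.save("pics/w8.npy",d)
W=wcloud(d,T)
for v in range(150,240,10):
    q=W[v,200:330]; m=(q[:,2]>.09)&(q[:,2]<.13)&(abs(q[:,0]-.457)<.02)
    if m.sum(): print(v,np.nonzero(m)[0][[0,-1]]+200,q[m].mean(0).round(4))
to(.457,.2585,.086,175.6)
E
```

```text
clock: 17.12
tool_pos: [0.4573, 0.2559, 0.1503]
orientation: [-179.8, -0.1, 175.5]
force: [0.4, -0.1, 1.5]
opening: 0.0262
160 [221 265] [0.4619 0.2113 0.1108]
170 [249 265] [0.4529 0.2191 0.1108]
180 [249 265] [0.4534 0.2263 0.1104]
190 [249 265] [0.454  0.2335 0.1103]
200 [249 265] [0.4546 0.2409 0.1103]
210 [249 265] [0.4552 0.2483 0.1104]
220 [249 264] [0.4561 0.256  0.1105]
230 [249 264] [0.4568 0.2641 0.1102]
rot [-0.012 -0.005 -0.02 ] shift [0.031 0.043 1.645] shift in target frame [0.031 0.041 1.645]
```

View pics/w8.png

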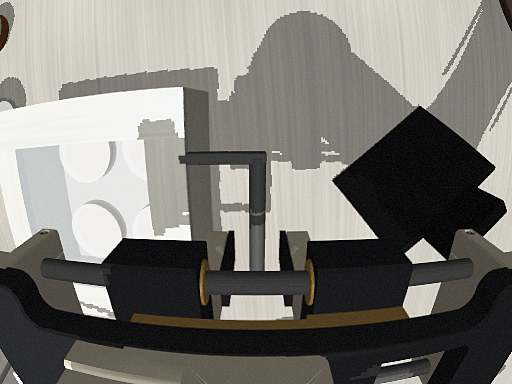

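The bar (col 257) is centred between the fingers (234 to 283). Descending and closing.

```bash

python3 -m jog '0 0 0 0.02 0.05 0.5 -0.4;0 0 0 0 0 0.6 -0.4;0 0 0 0 0 0.4 -0.4;0 0 0 0 0 0.15 -0.4;0 0 0 0 0 0 -0.4;0 0 0 0 0 0 -1;0 0 0 0 0 0 -1;0 0 0 0 0 0 -1'
python3 -m jog '0 0 0 0 0 0 -1;0 0 0 0 0 0 -1;0 0 0 0 0 0 -1'
```

```text
clock: 18.18
tool_pos: [0.4574, 0.26, 0.0864]
orientation: [180.0, 0.0, 175.5]
force: [-2.7, 0.6, 4.9]
opening: 0.011
clock: 18.55
tool_pos: [0.4575, 0.26, 0.0864]
orientation: [180.0, 0.0, 175.5]
force: [-3.3, 0.7, 6.8]
opening: 0.0109
```

```bash
python3 - <<'E'
import numpy as np
t=np.radians(np.arange(0,41,4)+1.194);r=.24005
print(np.c_[np.diff(r*np.cos(t)),-np.diff(r*np.sin(t))].round(5)/.04)
E
```

```text
[[-0.02325 -0.41825]
 [-0.0525  -0.4155 ]
 [-0.08125 -0.411  ]
 [-0.10975 -0.40425]
 [-0.13775 -0.3955 ]
 [-0.165   -0.385  ]
 [-0.1915  -0.3725 ]
 [-0.217   -0.35825]
 [-0.2415  -0.34225]
 [-0.26475 -0.32475]]
```

```bash

python3 -m jog '0 0 0 -0.01 0 -0.15 -1;0 0 0 -0.013 0 -0.268 -1;0 0 0 0 0 0 -1'
```

```text
clock: 18.92
tool_pos: [0.4584, 0.2599, 0.1033]
orientation: [179.9, 0.0, 175.5]
force: [-1.4, 3.8, -1.4]
opening: 0.011
```

```bash

python3 -m jog '0 0 0 -0.05 0 -0.415 -1;0 0 0 -0.08 0 -0.41 -1;0 0 0 -0.11 0 -0.405 -1;0 0 0 -0.138 0 -0.395 -1;0 0 0 0 0 0 -1'
python3 - <<'E'
from h import *
p,d=vision.snapshot("top"); cv2.imwrite("pics/t9.png",cv2.resize(p[105:245,110:270,::-1],None,fx=4,fy=4,interpolation=2))
p,d=vision.snapshot("scene"); cv2.imwrite("pics/s9.png",cv2.resize(p[120:260,250:400,::-1],None,fx=4,fy=4,interpolation=2))
p,d=vision.snapshot("wrist"); cv2.imwrite("pics/w9.png",p[:,:,::-1])
E
```

```text
clock: 19.55
tool_pos: [0.4729, 0.2586, 0.1682]
orientation: [179.9, -0.0, 175.5]
force: [-5.7, 4.5, -0.5]
opening: 0.0109
```

View pics/s9.png

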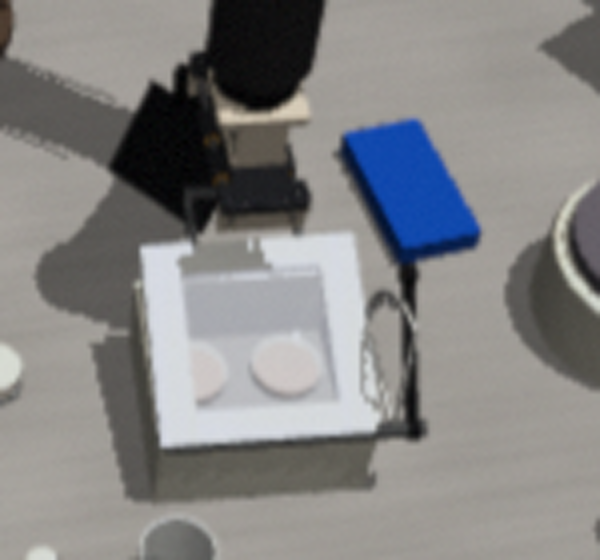

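View pics/w9.png

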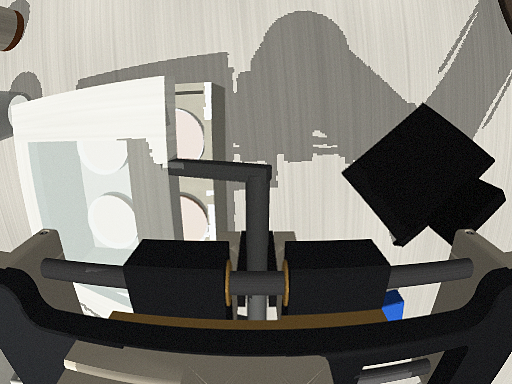

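The lid is at about 20° and follows. Continuing.

```bash

python3 -m jog '0 0 0 -0.155 0 -0.385 -1;0 0 0 -0.19 0 -0.373 -1;0 0 0 -0.217 0 -0.358 -1;0 0 0 -0.24 0 -0.342 -1;0 0 0 -0.265 0 -0.325 -1;0 0 0 0 0 0 -1;0 0 0 0 0 0 -1'
python3 - <<'E'
from h import *
T=pose();np.save("pics/T10.npy",T)
p,d=vision.snapshot("top"); cv2.imwrite("pics/t10.png",p[:,:,::-1]);np.save("pics/t10.npy",d); cv2.imwrite("pics/t10c.png",cv2.resize(p[105:225,110:260,::-1],None,fx=5,fy=5,interpolation=2))
p,d=vision.snapshot("scene"); cv2.imwrite("pics/s10.png",p[:,:,::-1]);np.save("pics/s10.npy",d);cv2.imwrite("pics/s10c.png",cv2.resize(p[120:260,250:400,::-1],None,fx=4,fy=4,interpolation=2))
p,d=vision.snapshot("wrist"); cv2.imwrite("pics/w10.png",p[:,:,::-1]);np.save("pics/w10.npy",d)
E
```

```text
clock: 20.58
tool_pos: [0.5135, 0.2552, 0.2395]
orientation: [180.0, -0.2, 175.5]
force: [-16.1, 4.6, 11.9]
opening: 0.0108
```

View pics/s10c.png

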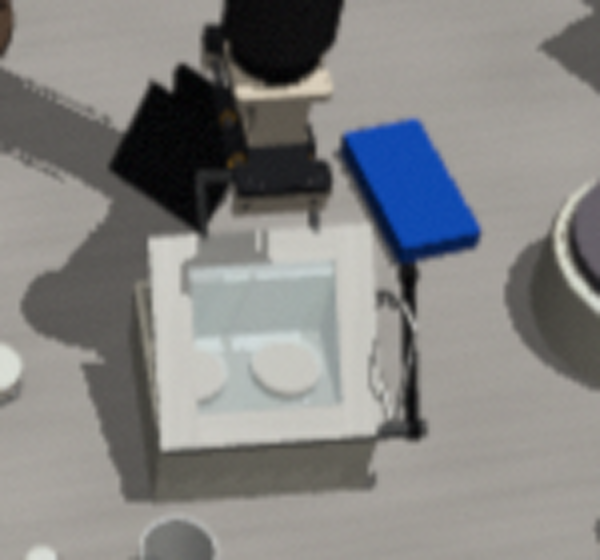

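View pics/t10c.png

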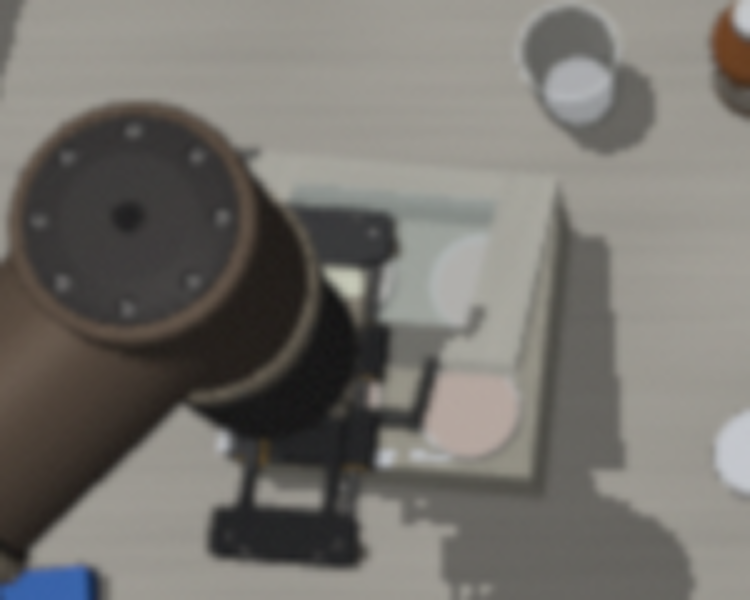

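View pics/w10.png

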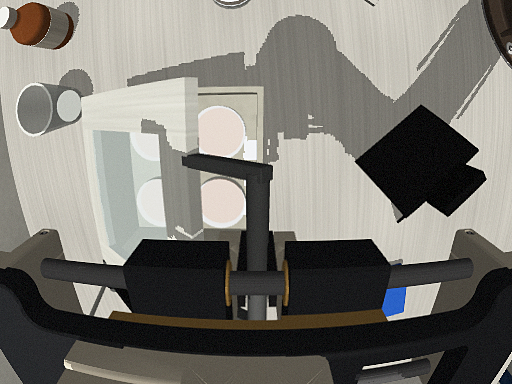

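```bash
cat > m.py <<'E'
from h import *
def fitplane(p):
    for _ in range(6):
        c=p.mean(0);n=np.linalg.svd(p-c,full_matrices=False)[2][2];r=(p-c)@n;p=p[abs(r)<max(.004,1.5*r.std())]
    n*=np.sign(n[2]);return c,n,len(p),r.std()
def lidang(C,im,yaw=-4.4):
    R=Ro.from_euler('z',-yaw,degrees=True).as_matrix()
    B=(C-np.array([.6025,.2485,0]))@R.T  # box frame
    g=im.max(-1)
    return B,g
def run(k,ths):
    for n in ["top","scene","wrist"]:
        d=np.load(f"pics/{n[0]}{k}.npy");im=cv2.imread(f"pics/{n[0]}{k}.png")
        C=wcloud(d,np.load(f"pics/T{k}.npy")) if n=="wrist" else cloud(n,d)
        B,g=lidang(C,im); x=95-1000*B[...,0]; z=1000*B[...,2]-100; y=1000*B[...,1]
        # coordinates relative to hinge; lid-frame along s, normal t for guess th
        th=np.radians(ths); s=x*np.cos(th)+z*np.sin(th); t=-x*np.sin(th)+z*np.cos(th)
        m=(s>8)&(s<186)&(abs(y)<98)&(t>-2)&(t<22)&(z>12)&(g>90)
        if m.sum()<50: print(n,"few",m.sum());continue
        c,nn,N,sd=fitplane(B[m]); print(n,"lid",N,round(np.degrees(np.arctan2(nn[0],nn[2])),2),"tilt y",round(np.degrees(nn[1]),2),"sd",sd.round(4))
        m=(y>112)&(y<142)&(x>5)&(x<150)&(z>8)&(z<150)&(g<60)
        p=np.c_[x[m],z[m]]
        for _ in range(6):
            if len(p)<8: break
            c=p.mean(0);dd=np.linalg.svd(p-c,full_matrices=False)[2][0];r=(p-c)@[-dd[1],dd[0]];p=p[abs(r)<max(4,1.5*r.std())]
        if len(p)>8: print(n,"ptr",len(p),round(np.degrees(np.arctan2(dd[1]*np.sign(dd[0]),abs(dd[0]))),2),"from pivot",round(np.degrees(np.arctan2(c[1]-5,c[0])),2),c.round(1),r.std().round(2))
E
python3 - <<'E'
from m import *
run(10,40)
T=np.load("pics/T7.npy"); run(7,0)
E
```

```text
top lid 1231 38.79 tilt y -0.3 sd 0.0017
scene lid 2221 38.64 tilt y -0.16 sd 0.002
scene ptr 52 45.75 from pivot 49.27 [56.7 70.8] 2.08
wrist lid 14627 38.8 tilt y -0.2 sd 0.0004
wrist ptr 148 45.74 from pivot 49.31 [31.2 41.3] 1.64
top lid 516 -0.13 tilt y 0.03 sd 0.0012
top ptr 33 45.53 from pivot 49.23 [39.1 50.3] 1.79
scene lid 396 0.12 tilt y 0.04 sd 0.0011
scene ptr 64 45.99 from pivot 49.33 [54.8 68.8] 2.17
wrist lid 512 0.01 tilt y 0.01 sd 0.0003
wrist ptr 80 51.47 from pivot 45.9 [18.4 23.9] 2.17
```

```bash
python3 - <<'E'
from m import *
T=np.eye(4);T[:3,:3]=Ro.from_euler('xyz',[180,0,-174.72],degrees=True).as_matrix();T[:3,3]=[.6109,.2625,.2983]
np.save("pics/T1.npy",T); d=np.load("pics/w1.npy"); im=cv2.imread("pics/w1.png")
cv2.imwrite("pics/w1c.png",cv2.resize(im[200:320,160:290],None,fx=6,fy=5,interpolation=2))
W=wcloud(d,T); B,g=lidang(W,im); x=95-1000*B[...,0];y=1000*B[...,1];z=1000*B[...,2]
m=(x>-5)&(x<160)&(y>105)&(y<150)&(z>95)&(z<230)&(g<75)
v,u=np.nonzero(m); print(len(v))
for vv in range(222,316,4):
    k=v==vv
    if k.any(): print(vv,u[k].min(),u[k].max(),"x",np.median(x[m][k]).round(1),"y",np.median(y[m][k]).round(1),"z",np.median(z[m][k]).round(1))
E
```

```text
770
230 183 184 x 7.7 y 107.4 z 110.3
234 184 184 x 8.6 y 113.5 z 109.4
238 184 186 x 9.3 y 122.1 z 103.6
242 185 187 x 12.9 y 122.6 z 113.5
246 185 272 x 19.5 y 122.6 z 122.6
250 185 272 x 25.7 y 122.9 z 129.8
254 186 270 x 28.8 y 123.1 z 137.8
258 191 269 x 40.0 y 123.2 z 143.3
262 195 266 x 43.7 y 123.9 z 151.9
266 200 261 x 52.0 y 123.7 z 158.3
270 221 256 x 95.1 y 111.0 z 174.5
298 238 258 x 98.4 y 122.3 z 211.0
302 239 257 x 98.8 y 125.4 z 213.0
306 241 256 x 99.7 y 130.9 z 213.8
```

View pics/w1c.png

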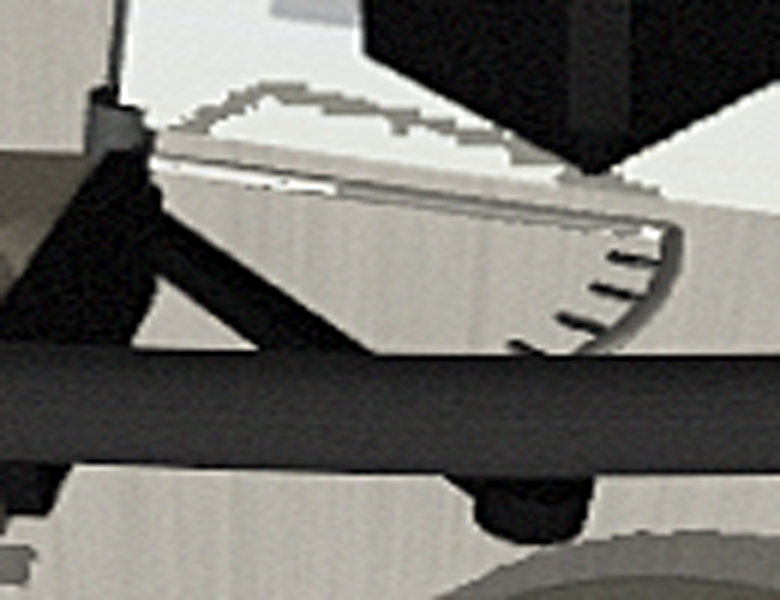

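```bash
python3 - <<'E'
from m import *
def go(k,umax,vr):
    T=np.load(f"pics/T{k}.npy"); d=np.load(f"pics/w{k}.npy"); im=cv2.imread(f"pics/w{k}.png")
    W=wcloud(d,T); B,g=lidang(W,im); x=95-1000*B[...,0];y=1000*B[...,1];z=1000*B[...,2]
    # lid far edge and +y edge in this frame
    ml=(abs(z-110)<6)&(g>100)&(abs(y)<95)&(x<60)
    for yy in (-60,-30,0,30,60):
        k2=ml&(abs(y-yy)<6)
        if k2.any(): print("far edge y",yy,np.percentile(x[k2],[0,1,2]).round(1))
    m=(x>10)&(x<105)&(y>120)&(y<126)&(z>105)&(z<230)&(g<75)
    P=np.c_[x[m],z[m]]; print(len(P),P.min(0),P.max(0),np.median(y[m]))
    for th0 in (45,):
        th=np.radians(th0); s=P@[np.cos(th),np.sin(th)];t=P@[-np.sin(th),np.cos(th)]
        S=[];hi=[];lo=[]
        for a in np.arange(s.min()+3,s.max()-3,4):
            q=t[(s>=a)&(s<a+4)]
            if len(q)>6: S.append(a+2);hi.append(np.percentile(q,92));lo.append(np.percentile(q,8))
        print(np.c_[S,hi,lo].round(1).tolist())
        ph=np.polyfit(S,hi,1);pl=np.polyfit(S,lo,1); print("edge angles",th0+np.degrees(np.arctan([ph[0],pl[0]])))
go(1,0,0)
E
```

```text
far edge y -60 [-2.3  1.7  2.5]
far edge y -30 [0.1 1.4 2.4]
far edge y 0 [-0.2  0.3  1.7]
far edge y 30 [-0.7 -0.1  0.2]
far edge y 60 [-0.7 -0.2  0.3]
395 [ 10.1743158  106.05556689] [104.81221535 215.49504405] 122.96637326265781
[[95.9, 76.0, 70.6], [99.9, 79.4, 72.1], [103.9, 79.2, 71.0], [107.9, 79.2, 70.9], [111.9, 79.3, 71.1], [115.9, 79.1, 70.4], [119.9, 79.3, 72.0], [123.9, 79.3, 72.1], [127.9, 79.3, 71.3], [131.9, 78.9, 70.5], [135.9, 78.7, 72.4], [139.9, 79.2, 70.3], [143.9, 78.6, 71.6], [147.9, 78.9, 70.6], [151.9, 79.2, 70.2], [155.9, 79.2, 70.2], [159.9, 75.0, 69.0], [211.9, 84.1, 81.8], [215.9, 84.3, 75.3], [219.9, 83.5, 72.9], [223.9, 81.7, 76.5]]
edge angles [47.2532243  47.59210875]
```

```bash

python3 -m jog '0 0 0 -0.05 0 -0.14 -1;0 0 0 -0.1 0 -0.133 -1;0 0 0 -0.11 0 -0.13 -1;0 0 0 -0.12 0 -0.12 -1;0 0 0 0 0 0 -1;0 0 0 0 0 0 -1;0 0 0 0 0 0 -1'
cat > snap.py <<'E'
import sys
from m import *
k=int(sys.argv[1]);T=pose();np.save(f"pics/T{k}.npy",T)
for n in ["wrist","top","scene"]:
    p,d=vision.snapshot(n); cv2.imwrite(f"pics/{n[0]}{k}.png",p[:,:,::-1]);np.save(f"pics/{n[0]}{k}.npy",d)
run(k,float(sys.argv[2]))
o=ctrl.get_obs();print(o["clock"],o["force"],o["opening"])
E
python3 snap.py 11 45
```

```text
clock: 21.6
tool_pos: [0.5311, 0.2538, 0.2593]
orientation: [-180.0, 0.0, 175.5]
force: [4.6, 1.7, -8.2]
opening: 0.0107
top lid 917 45.02 tilt y -0.36 sd 0.0015
scene lid 2269 45.16 tilt y -0.34 sd 0.002
scene ptr 63 46.01 from pivot 48.82 [58.9 72.4] 2.19
wrist lid 12113 45.05 tilt y -0.21 sd 0.0003
21.75 [ 5.53165979  0.70652281 -7.9037764 ] 0.01091563233854212
```

```bash
python3 - <<'E'
from m import *
T=np.eye(4);T[:3,:3]=Ro.from_euler('xyz',[180,0,-175.5+351],degrees=True).as_matrix()
def go(tag,k,dx=0):
    if tag=='w': C=wcloud(np.load(f"pics/w{k}.npy"),np.load(f"pics/T{k}.npy"))
    else: C=cloud({'t':'top','s':'scene'}[tag],np.load(f"pics/{'top' if tag=='t' and k==0 else 'scene' if k==0 else tag}{k}.npy"))
    im=cv2.imread(f"pics/{'top' if tag=='t' and k==0 else 'scene' if k==0 else tag}{k}.png")
    B,g=lidang(C,im); x=95-1000*B[...,0];y=1000*B[...,1];z=1000*B[...,2]
    m=(x>12)&(x<110)&(y>115)&(y<136)&(z>115)&(z<230)&(g<75)
    P=np.c_[x[m],z[m]-105]; th=np.radians(45);s=P@[np.cos(th),np.sin(th)];t=P@[-np.sin(th),np.cos(th)]
    a=(s>20)&(s<125)&(abs(t)<15); s,t=s[a],t[a]
    if len(s)<10: print(tag,k,"few",len(s));return
    from scipy.stats import theilslopes
    r=theilslopes(t,s); print(tag,k,len(s),"angle",(45+np.degrees(np.arctan(np.array([r[0],r[2],r[3]])))).round(2),"offset mid",np.median(t).round(1),"s",s.min().round(),s.max().round())
for a in [('w',1),('w',7),('w',10),('w',11),('t',0),('s',0),('s',10),('s',11),('t',7),('s',7)]: go(*a)
im=cv2.imread("pics/s11.png");cv2.imwrite("pics/s11c.png",cv2.resize(im[120:260,250:400],None,fx=4,fy=4,interpolation=2))
E
```

```text
w 1 374 angle [44.09 43.42 44.65] offset mid 3.3 s 21.0 124.0
w 7 65 angle [45.24 40.29 50.35] offset mid 1.0 s 21.0 51.0
w 10 171 angle [46.37 45.48 47.86] offset mid 3.9 s 22.0 75.0
w 11 few 0
t 0 48 angle [45.25 43.8  46.79] offset mid 4.1 s 21.0 124.0
s 0 53 angle [45.92 44.71 46.97] offset mid 5.4 s 22.0 124.0
s 10 50 angle [46.67 45.1  48.1 ] offset mid 5.3 s 21.0 125.0
s 11 50 angle [45.76 44.4  47.39] offset mid 5.0 s 23.0 124.0
t 7 39 angle [44.73 43.43 46.34] offset mid 4.7 s 20.0 122.0
s 7 52 angle [45.66 44.18 47.26] offset mid 5.9 s 22.0 125.0
```

View pics/s11c.png

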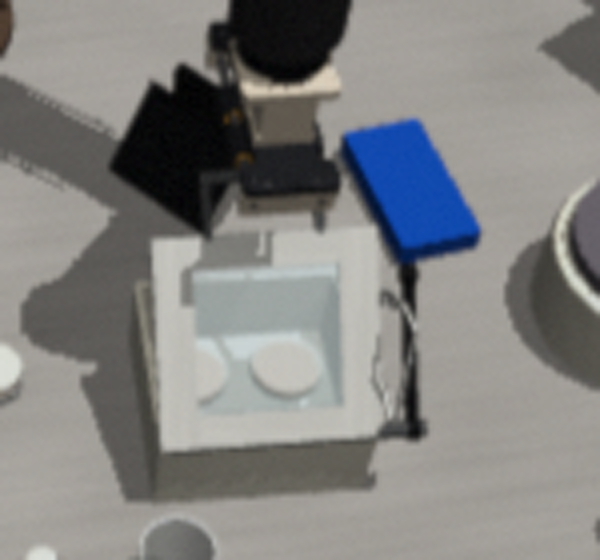

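View pics/w11.png

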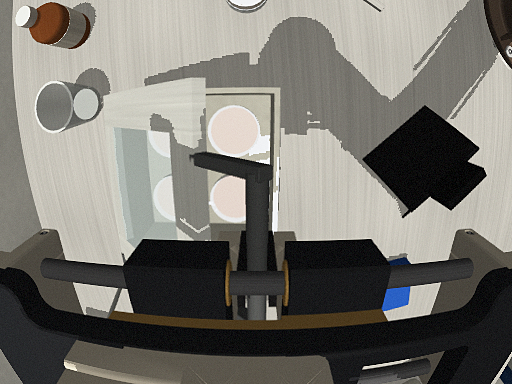

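View pics/s11.png

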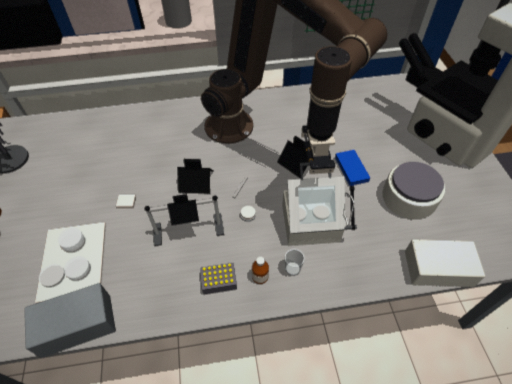

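```bash

python3 -m jog '0 0 0 -0.035 0 0 -1;0 0 0 0 0 0 -1;0 0 0 0 0 0 -1;0 0 0 0 0 0 -1;0 0 0 0 0 0 -1;0 0 0 0 0 0 -1;0 0 0 0 0 0 -1;0 0 0 0 0 0 -1'
python3 snap.py 12 45
```

```text
clock: 22.75
tool_pos: [0.5321, 0.2537, 0.2601]
orientation: [-180.0, -0.0, 175.5]
force: [-6.0, 1.0, 2.9]
opening: 0.011
top lid 904 45.26 tilt y -0.13 sd 0.0015
scene lid 2309 45.46 tilt y -0.25 sd 0.002
scene ptr 61 45.89 from pivot 49.1 [54.2 67.6] 2.21
wrist lid 12047 45.34 tilt y -0.22 sd 0.0003
22.9 [-5.25775962  2.26378656  2.08154048] 0.010926293578786108
```

```bash
python3 -c "
from plant import ctrl
print(ctrl.close_job())"
```

```text
the job is handed in; nothing more can be done
None
```

I hung the shade astride the bar between the posts and let go of it before opening the box. I then raised the lid by its handle to about 45.3° and handed the job in at about 23 s with the gripper still holding it.

- **Shade:** after release, the wrist picture showed it upright on the bar with the fingers clear. The last overview picture I viewed, taken with the lid nearly at its final angle, showed it still there.
- **Lid:** plane fits gave 45.3° (top), 45.5° (scene) and 45.3° (wrist). It was held for about a second before hand-in. The force on the tool stayed under 10 N at the end; the highest I read was about 20 N, partway up.
- **Pointer:** I take it to be about 45.3°, but this is less certain. The estimates ran mostly from 44.7° to 46°, with single fits at 44.1° and 46.7°, so the match to the lid could be off by about 1°. A cruder estimate, from the assumed pivot to the middle of the visible arm, gave 49°. I put that down to seeing only the arm's upper surface and did not use it.
- **Other things:** nothing else on the bench looked moved in the pictures, and I never touched the pointer.

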